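Gauge a test tile with the ratchet knob

ROBOT

A 6-joint arm with a two-finger parallel gripper is mounted at the origin on a cart in front of the work surface, level with it; the furniture and walls round the work are solid. World frame = base frame: x ahead of the robot, y to its left, z up, the work surface at z = 0. Lengths are in m, angles in degrees, forces in N, time in s.
With the tool pointing down it reaches from about 0.375 to 0.9 m from the base axis. Payload 3.1 kg.
Tool frame: the origin (TCP) lies midway between the tips of the shut fingers; the grasp point (between the pads) lies 19 mm behind it; z points along the fingers, y is the line along which they close (so a half turn about z gives the same grasp; the last joint's range is limited). The gripper opens to 87 mm and grips with 3 to 60 N. Pads are 19 mm wide; open, the fingers measure 117 mm over their backs; the gripper's body (75 mm by 190 mm) begins 51 mm behind the grasp point.
Start: joints at [63.913, 30.224, 82.088, -0, 67.689, -10.227], TCP at [0.171, 0.601, 0.223] pointing down, gripper open.
Joint ranges: [-176.69, 176.69], [-43.24, 126.21], [12.49, 139.97], [-82, 262], [0, 151.66], [-163.58, 163.58]. Speed limits (degrees/s): [159.86, 159.86, 180, 180, 180, 180].

INTERFACE

Orientations are given as a 3x3 rotation matrix whose columns are the frame's x, y, z axes.
In Python, from rig import bot, capture gives the robot as it stands.
- The arm moves only by the shell command python3 -m handwheel 'ROWS'. ROWS is rows parted by semicolons, their numbers by spaces, 1 to 20 of them, each of 7 numbers: dx, dy, dz in m, then a rotation vector rx, ry, rz in degrees, then the opening from 0.0 (shut) to 1.0 (fully open); each row is the pose to reach, as a shift and turn from the pose commanded when the command began, along the tool's axes at that moment; what a row does not reach only later rows make up. A row lasts 1/10 s, in which the tool goes at most 0.05 m and 8.59 degrees, less where a joint would pass 70% of its speed; a pose out of reach is approached as far as the arm can. The fingers move at their own pace and stop on an object; the grip force is fixed at half the most. Time passes only in rows, so rows that do not move let the fingers close. It prints the time, the measured TCP pose, the force, the opening and the grip force at its end.
- bot.read_state(): the state, without advancing time (a new reading comes with each control period).
- capture(name): name is "scene" or "top" or "wrist"; returns a dict with "color" (400x640x3 uint8, red, green, blue), "K" (3x3 intrinsics, pixels), "view" (4x4, takes a point from world to camera coordinates); the wrist camera has in their place "mount" (4x4, takes a point from camera to tool coordinates, whose origin is the TCP and whose axes are the flange's). Camera axes: x right, y up, looking along -z (the intrinsics and any distortion apply to the point x, -y, -z); pixel columns grow to the right and rows downward; lengths in m; the calibration is good to about 2 mm. A picture is of the moment at which its call begins: read the wrist's pose just before it. There is no depth.
- bot.hand_in(): hands the job in; it is judged then, once.
The state is a dict: "time_s": time; "joint_positions": joint angles; "qvel": joint speeds; "tau": joint torques, N m; "position": TCP position; "tcp_rot": TCP orientation; "force": force on the tool from outside, world axes, zero at the start; "moment": the same for the moment, N m; "opening": opening from 0.0 (shut) to 1.0 (fully open); "grasp_force": force on a finger pad.
Only numpy, scipy, OpenCV 4.12 (cv2) and the standard library are available. Lean on these libraries where they do the work, as an engineer would, in place of code of your own. Each camera call takes 0.05 s, during which the arm holds its last target. There are 200 camera calls.

TASK

Lay the loose test tile flat in the bench thickness gauge, between the side rails and pushed gently home against the stop, and let go of it. Then tighten the gauge's ratchet knob clockwise until the spindle is down on the tile and the ratchet slips; stop after two or three clicks, and leave the tile clamped with your hand off the gauge. Leave the jar, the brass weight and the lidded cup where they are.

Things in the scene. Friction and masses are not known exactly. Their poses are not given: they have to be found in the camera images.
- tile: the loose test tile, speckled off-white on buff clay, 75 x 40 mm and 7 mm thick, 45 g, glazed face up on the worktop. Origin: centre of its underside; x along the 75 mm, y along the 40 mm, z up. Either end may go first into the gauge.
- gauge: bench thickness gauge: grey C-shaped stand fixed to the worktop, mouth open to its own -x. Origin: on the worktop, on the spindle axis; z up. Table (flat foot): 62 mm wide, x = -70 to +52 mm, top at z = 22 mm. A post 34 mm wide rises behind; its front face at x = +14 mm is the stop. An arm 30 mm wide reaches forward to x = -18 mm at z = 44 to 58 mm, with the spindle below and the knob on top
- seat (a point): point on the gauge's table where the centre of the tile's underside lies when home: 23.5 mm before the spindle axis, z = 22 mm. Axes as the gauge's: the tile's long side along x, far end against the stop. Two steel side rails, 6 mm high, inner faces 46 mm apart, run from gauge x = -17 to +12 mm and flare outward ahead of that, ending at x = -31 mm
- spindle: the steel measuring spindle, 11 mm across, that comes down on the tile without turning. Origin: centre of its lower face, 33 to 40 mm above the worktop at the start (the home tile's top is at 29 mm). It sinks 6 mm for each radian the screw sleeve turns clockwise.
- knob_grip (a point): centre of the ratchet knob, a round fluted steel knob on top of the gauge, 30 mm across, z = 62.5 to 83 mm above the worktop; this point is on its upright axis at 72.5 mm. Clockwise seen from above tightens; the knob stays at its height
- ratchet (a joint): slip of the knob against the screw sleeve it drives, rad: 0 at the start, about 0 while the knob drives the sleeve, grows as the ratchet slips in tightening; one click is 0.42 rad. Free turning takes 0.10 N m; with the spindle on the tile the moment climbs and the ratchet slips at 0.34 to 0.40 N m, rising and dropping with each click, the spindle pressing 40 to 55 N, about 17 N once let go
- jar: bystander, to the right of the tile: pale translucent jar with a white lid, 71 mm across, 102 mm high; origin at the centre of its underside
- weight: bystander: brass knob weight, 26 mm across, 36 mm high; origin at the centre of its underside
- lidded_cup: bystander: grey cup with a white lid, 74 mm across, 77 mm high; origin at the centre of its underside
Things that resemble listed ones, but are neither listed nor needed, are in the scene too. What is shaped like the tile but purple is not meant.

How it is judged:
By the outcome, as a careful person would: the job done as asked, in the order asked, and still so for the second after the job is handed in, with the robot touching nothing.
It also fails if it takes over 67 s, if anything falls off the work surface, if the arm or the gripper's body presses on something with over 40 N, if the wrist force passes 120 N, or if a joint passes its speed limit or range.

## Working session

There is one attempt and no reset: what is moved stays moved. The work goes in short steps, Python scripts to look and compute and a shell command to move; the robot and the scene stay as the last step left them, time stands still between calls to the robot, and variables do not carry over. Pictures are saved under pics/ and viewed, at most 10 in all, crops included, and the job is handed in when it is done.

```bash
mkdir -p pics; ls
cat > h.py <<'E'
import numpy as np, cv2
from rig import bot, capture
def save(n,f,crop=None,s=1):
    c=capture(n); im=c["color"][:,:,::-1]
    if crop: x0,y0,x1,y1=crop; im=im[y0:y1,x0:x1]
    if s!=1: im=cv2.resize(im,None,fx=s,fy=s,interpolation=cv2.INTER_CUBIC)
    cv2.imwrite("pics/"+f,im); return c
def camT(c):
    # world->cam
    if "view" in c: return np.array(c["view"])
    return None
def ray(c,u,v,V=None):
    V=np.array(c["view"]) if V is None else V
    K=np.array(c["K"]); d=np.linalg.inv(K)@[u,v,1]; d=np.array([d[0],-d[1],-d[2]])
    R=V[:3,:3]; o=-R.T@V[:3,3]; return o,R.T@d
def at(c,u,v,z,V=None):
    o,d=ray(c,u,v,V); return o+d*(z-o[2])/d[2]
def proj(c,p,V=None):
    V=np.array(c["view"]) if V is None else V
    q=V[:3,:3]@np.array(p)+V[:3,3]; w=np.array(c["K"])@[q[0],-q[1],-q[2]]; return w[:2]/w[2]
E
python3 - <<'E'
from h import *
a=save("scene","s1.png");b=save("top","t1.png")
s=bot.read_state(); print(s["position"],s["tcp_rot"],s["time_s"])
for c in(a,b): print({k:(np.round(v,3).tolist() if k!="color" else 0) for k,v in c.items()})
E
```

```text
pics
[0.1704749  0.60060946 0.22167329] [[-9.61935402e-01  2.73275616e-01 -8.49190757e-04]
 [ 2.73276736e-01  9.61933807e-01 -1.78227731e-03]
 [ 3.29812370e-04 -1.94649971e-03 -9.99998051e-01]] 0.1
{'color': 0, 'K': [[392.7, 0.0, 316.672], [0.0, 392.7, 201.87], [0.0, 0.0, 1.0]], 'view': [[0.886, -0.463, 0.002, -0.447], [0.224, 0.433, 0.873, -0.209], [-0.405, -0.773, 0.488, -0.74], [0.0, 0.0, 0.0, 1.0]]}
{'color': 0, 'K': [[377.305, 0.0, 315.684], [0.0, 377.305, 200.399], [0.0, 0.0, 1.0]], 'view': [[0.067, -0.998, 0.001, 0.009], [0.974, 0.066, 0.216, -0.536], [-0.215, -0.013, 0.976, -1.152], [0.0, 0.0, 0.0, 1.0]]}
```

View pics/s1.png

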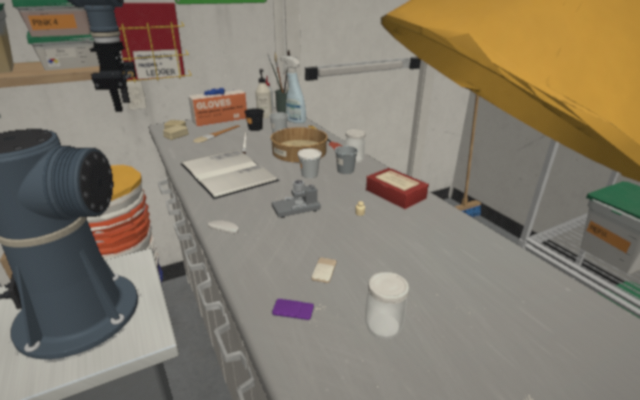

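View pics/t1.png

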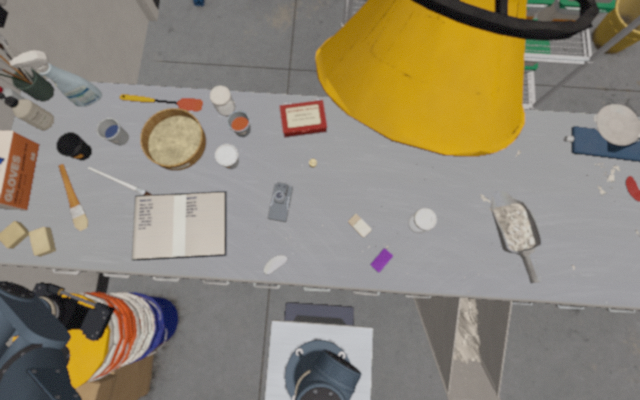

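The scene view shows the gauge near (298,200) with the tile near (323,270). In the top view the gauge is near (281,201), the tile near (360,225), the purple decoy at (382,259), the jar at (424,219) and the weight at (312,162). I'll enlarge the top crop.

Run:
```python
from h import *
a=save("top","t2.png",(255,170,385,250),6)
b=save("scene","s2.png",(265,175,345,285),5)
for u,v in((281,201),(360,225)): print(at(a,u,v,0.02))
for u,v in((298,200),(323,270)): print(at(b,u,v,0.02))
```

```text
[0.53276235 0.1601686  0.02      ]
[ 0.4703017  -0.10418224  0.02      ]
[0.5382206  0.17549318 0.02      ]
[ 0.4558053  -0.12221411  0.02      ]
```

View pics/t2.png

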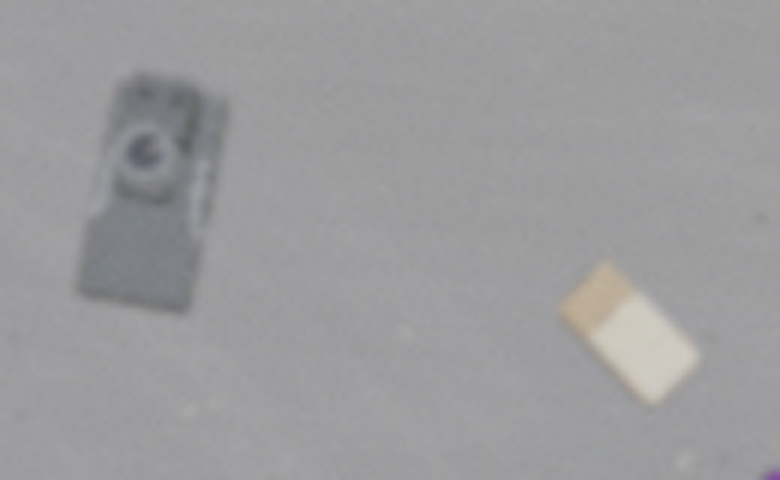

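The enlarged top crop shows tile corners at crop (604,262), (561,312), (702,354), (652,405). The gauge table's front corners are at (76,293) and (188,312), its back right corner at (229,97), and the knob top at about (146,152).

Run:
```python
from h import *
a=capture("top")
P=lambda u,v,z: at(a,255+(u+.5)/6-.5,170+(v+.5)/6-.5,z)
t=[P(u,v,.007) for u,v in((604,262),(561,312),(652,405),(702,354))]
for i in range(4): print(t[i].round(4), np.linalg.norm(t[i]-t[i-3]).round(4))
print("tile c",np.mean(t,0)); d=(t[0]+t[1]-t[2]-t[3]); print("ang",np.degrees(np.arctan2(d[1],d[0])))
g=[P(76,293,.022),P(188,312,.022),P(229,97,.022)]
print(np.round(g,4),np.linalg.norm(g[0]-g[1]),np.linalg.norm(g[2]-g[1]))
f=g[0]-g[1]; l=g[2]-g[1]
print("ang",np.degrees(np.arctan2(-f[0],f[1])),np.degrees(np.arctan2(l[1],l[0])), "mid",(g[0]+g[1])/2)
k=P(146,152,.083); print("knob",k); 
m=(g[0]+g[1])/2
th=np.arctan2(k[1]-m[1],k[0]-m[0]); print(np.degrees(th),np.hypot(*(k-m)[:2]))
```

```text
[ 0.5107 -0.0882  0.007 ] 0.0371
[ 0.4811 -0.0658  0.007 ] 0.0708
[ 0.4332 -0.1179  0.007 ] 0.0398
[ 0.4631 -0.1442  0.007 ] 0.0735
tile c [ 0.47202027 -0.10402358  0.007     ]
ang 48.506395911463805
[[0.4712 0.1997 0.022 ]
 [0.4649 0.1379 0.022 ]
 [0.5869 0.1254 0.022 ]] 0.062126110357923425 0.12264895686999512
ang -5.829435910205357 -5.862824656342428 mid [0.46801563 0.16883689 0.022     ]
knob [0.5384892  0.16167477 0.083     ]
-5.802955832316753 0.07083657311229692
```

View pics/s2.png

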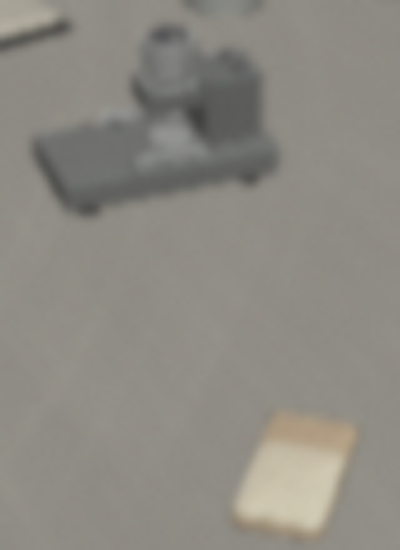

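Both views agree, and the sizes match those given. The gauge is at about (0.538, 0.162) with yaw -5.8°. The tile centre is at (0.472, -0.104), with its long axis at 48.5°. Next I'll go to a hover over the tile.

```bash
cat >> h.py <<'E'
from scipy.spatial.transform import Rotation as Ro
def go(x,y,z,yaw):
    s=bot.read_state(); R=np.array(s["tcp_rot"]).reshape(3,3); c,n=np.cos(np.radians(yaw)),np.sin(np.radians(yaw))
    T=np.array([[c,n,0],[n,-c,0],[0,0,-1.]])
    d=R.T@(np.array([x,y,z])-s["position"]); r=np.degrees(Ro.from_matrix(R.T@T).as_rotvec())
    print("d",d.round(4),"r",r.round(2),"dist",np.linalg.norm(d).round(3))
def wv(c,s):
    T=np.eye(4); T[:3,:3]=np.array(s["tcp_rot"]).reshape(3,3); T[:3,3]=s["position"]
    return np.linalg.inv(T@np.array(c["mount"]))
E
python3 - <<'E'
from h import *
go(.42,.28,.22,106); go(.457,-.121,.14,48.5)
print(np.round(capture("wrist")["mount"],3).tolist())
c=capture("top"); print(at(c,424,219,.1),at(c,312,162,.036))
E
```

```text
d [-0.3276 -0.2406  0.0023] r [-6.000e-02  2.000e-02  5.814e+01] dist 0.406
d [-0.4728 -0.6161  0.0826] r [-5.0000e-02  5.0000e-02  1.1564e+02] dist 0.781
[[0.0, 0.962, 0.273, 0.074], [1.0, -0.0, -0.0, -0.0], [-0.0, 0.273, -0.962, -0.163], [0.0, 0.0, 0.0, 1.0]]
[ 0.4892192  -0.29025221  0.1       ] [0.66940314 0.06669649 0.036     ]
```

```bash
python3 -m handwheel '-.12 -.08 0 0 0 20 1;-.22 -.16 0 0 0 40 1;-.328 -.241 0 0 0 58 1;-.328 -.241 0 0 0 58 1;-.328 -.241 0 0 0 58 1;-.328 -.241 0 0 0 58 1;-.328 -.241 0 0 0 58 1;-.328 -.241 0 0 0 58 1;-.40 -.43 .03 0 0 85 1;-.473 -.616 .083 0 0 115.6 1;-.473 -.616 .083 0 0 115.6 1;-.473 -.616 .083 0 0 115.6 1;-.473 -.616 .083 0 0 115.6 1;-.473 -.616 .083 0 0 115.6 1;-.473 -.616 .083 0 0 115.6 1;-.473 -.616 .083 0 0 115.6 1;-.473 -.616 .083 0 0 115.6 1;-.473 -.616 .083 0 0 115.6 1'
python3 - <<'E'
from h import *
s=bot.read_state(); print(s["joint_positions"]); go(.457,-.121,.14,48.5)
c=save("wrist","w1.png"); V=wv(c,s)
th=np.radians(48.5); X=np.array([np.cos(th),np.sin(th),0]);Y=np.array([-X[1],X[0],0])
for a,b in((1,1),(1,-1),(-1,-1),(-1,1)): print(proj(c,np.array([.472,-.104,.007])+a*.0375*X+b*.02*Y,V).round(1))
E
```

```text
time_s: 2.15
position: [0.458, -0.123, 0.1392]
tcp_rot: [[0.665, 0.747, 0.0], [0.747, -0.665, -0.0], [0.0, 0.0, -1.0]]
force: [1.0, 0.8, 0.2]
opening: 1.001
grasp_force: 0.0
[-2.85738957e+01  2.64329532e+01  1.08108872e+02 -7.81392599e-04
  4.54293963e+01  1.31268535e+01]
d [ 0.0009 -0.0021 -0.0008] r [ 0.03 -0.01 -0.2 ] dist 0.002
[295.5 129.9]
[339.8 129.8]
[338.8 209.4]
[297.4 209.6]
```

View pics/w1.png

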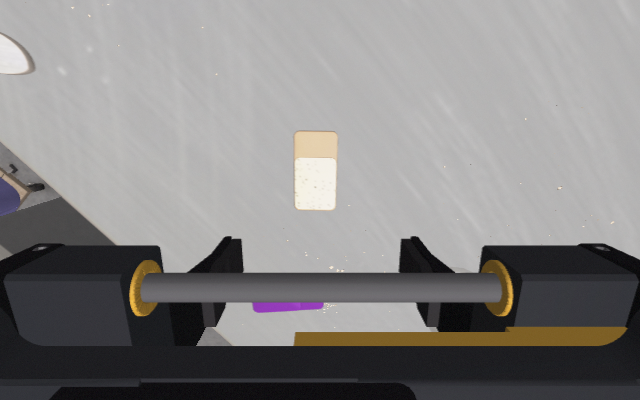

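The wrist view shows the tile at (294–337, 130–210), within about 2 px of the prediction. The purple decoy at (285,305) is clear of the fingers. I'll descend, grip and lift.

```bash
python3 -m handwheel '.001 -.003 .05 0 0 0 1;.001 -.003 .09 0 0 0 1;.001 -.003 .12 0 0 0 1;.001 -.003 .1355 0 0 0 1;.001 -.003 .1355 0 0 0 1;.001 -.003 .1355 0 0 0 1'
python3 -m handwheel '0 0 0 0 0 0 .3;0 0 0 0 0 0 .3;0 0 0 0 0 0 .3;0 0 0 0 0 0 .3;0 0 0 0 0 0 .3;0 0 0 0 0 0 .3;0 0 0 0 0 0 .3;0 0 0 0 0 0 .3;0 0 0 0 0 0 .3'
```

```text
time_s: 2.8
position: [0.4558, -0.1164, 0.0046]
tcp_rot: [[0.661, 0.751, -0.0], [0.751, -0.661, 0.0], [-0.0, -0.001, -1.0]]
force: [-0.0, 1.1, 0.9]
opening: 1.001
grasp_force: 0.0
time_s: 3.7
position: [0.4558, -0.118, 0.0041]
tcp_rot: [[0.662, 0.749, 0.0], [0.749, -0.662, -0.0], [-0.0, 0.0, -1.0]]
force: [-0.2, -0.5, -0.1]
opening: 0.445
grasp_force: 30.0
```

Run:
```python
from h import *
go(.4345,.1725,.11,-5.8)
```

```text
d [ 0.2036 -0.2083 -0.106 ] r [ 0.    0.   54.34] dist 0.31
```

```bash
python3 -m handwheel '0 0 -.02 0 0 0 .3;0 0 -.05 0 0 0 .3;0 0 -.09 0 0 0 .3;.03 -.03 -.106 0 0 8 .3;.06 -.06 -.106 0 0 16 .3;.09 -.09 -.106 0 0 24 .3;.12 -.12 -.106 0 0 32 .3;.15 -.15 -.106 0 0 40 .3;.18 -.18 -.106 0 0 48 .3;.2036 -.2083 -.106 0 0 54.3 .3;.2036 -.2083 -.106 0 0 54.3 .3;.2036 -.2083 -.106 0 0 54.3 .3;.2036 -.2083 -.106 0 0 54.3 .3'
python3 - <<'E'
from h import *
s=bot.read_state(); go(.4345,.1725,.11,-5.8)
c=save("wrist","w2.png"); V=wv(c,s)
th=np.radians(-5.8); X=np.array([np.cos(th),np.sin(th),0]);Y=np.array([-X[1],X[0],0]);O=np.array([.538,.162,0])
G=lambda x,y,z:proj(c,O+x*X+y*Y+[0,0,z],V).round(1)
for p in((-.07,.031,.022),(-.07,-.031,.022),(.052,.031,.022),(.052,-.031,.022),(0,0,.083),(-.018,.015,.058),(-.018,-.015,.058),(-.017,.023,.028),(-.017,-.023,.028)): print(p,G(*p))
E
```

```text
time_s: 5.0
position: [0.4343, 0.1725, 0.1099]
tcp_rot: [[0.995, -0.099, -0.001], [-0.099, -0.995, -0.0], [-0.0, 0.0, -1.0]]
force: [0.0, -0.6, -0.2]
opening: 0.449
grasp_force: 30.0
d [ 0.0002 -0.     -0.0001] r [0.02 0.03 0.11] dist 0.0
(-0.07, 0.031, 0.022) [281.3 167.6]
(-0.07, -0.031, 0.022) [359.6 167.8]
(0.052, 0.031, 0.022) [275.6  -9. ]
(0.052, -0.031, 0.022) [366.   -8.8]
(0, 0, 0.083) [320.6  58.9]
(-0.018, 0.015, 0.058) [297.1  95.9]
(-0.018, -0.015, 0.058) [344.1  96. ]
(-0.017, 0.023, 0.028) [289.   96.6]
(-0.017, -0.023, 0.028) [352.2  96.8]
```

View pics/w2.png

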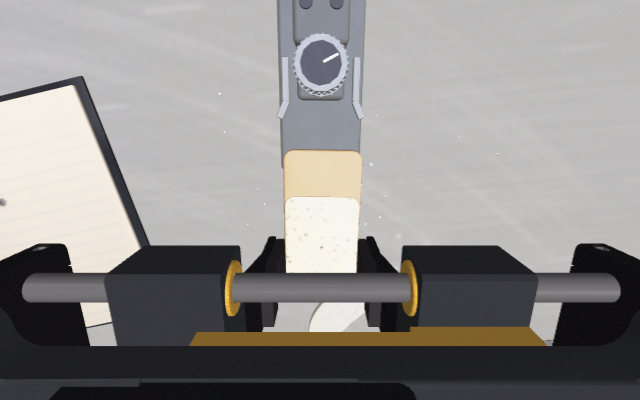

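The wrist view shows the tile in line with the gauge. The table edges sit at columns 281 and 361–363, the tile edges at 284 and 361, and the knob at (321,64), about 3 px from the prediction. I'll lower the tile and slide it in slowly.

```bash
python3 -m handwheel '0 0 .04 0 0 0 .3;0 0 .07 0 0 0 .3;0 0 .082 0 0 0 .3;0 0 .082 0 0 0 .3;0 0 .082 0 0 0 .3'
python3 -m handwheel '.01 0 0 0 0 0 .3;.02 0 0 0 0 0 .3;.03 0 0 0 0 0 .3;.035 0 0 0 0 0 .3;.04 0 0 0 0 0 .3;.045 0 0 0 0 0 .3;.045 0 0 0 0 0 .3;.045 0 0 0 0 0 .3'
```

```text
time_s: 5.55
position: [0.435, 0.1721, 0.0285]
tcp_rot: [[0.995, -0.101, 0.0], [-0.101, -0.995, 0.0], [0.0, -0.0, -1.0]]
force: [0.2, 0.6, -0.4]
opening: 0.447
grasp_force: 30.0
time_s: 6.35
position: [0.4789, 0.1681, 0.0279]
tcp_rot: [[0.995, -0.1, -0.001], [-0.1, -0.995, -0.0], [-0.001, 0.0, -1.0]]
force: [-0.8, -0.2, -0.7]
opening: 0.451
grasp_force: 30.0
```

```bash
python3 -m handwheel '.004 0 .0005 0 0 0 .3;.008 0 .0010 0 0 0 .3;.008 0 .0017 0 0 0 .3;.008 0 .0017 0 0 0 .3;.008 0 .0017 0 0 0 .3'
python3 -m handwheel '0 0 0 0 0 0 .6;0 0 0 0 0 0 .6;0 0 0 0 0 0 .6;0 0 0 0 0 0 .6'
python3 -m handwheel '0 0 -.02 0 0 0 .6;0 0 -.04 0 0 0 .6;-.03 0 -.05 0 0 0 0;-.06 0 -.05 0 0 0 0;-.06 0 -.05 0 0 0 0;-.06 0 -.05 0 0 0 0;-.06 0 -.05 0 0 0 0;-.06 0 -.05 0 0 0 0;-.06 0 -.05 0 0 0 0;-.06 0 -.05 0 0 0 0;-.06 0 -.05 0 0 0 0'
python3 - <<'E'
from h import *
s=bot.read_state()
c=save("wrist","w3.png"); V=wv(c,s)
th=np.radians(-5.8); X=np.array([np.cos(th),np.sin(th),0]);Y=np.array([-X[1],X[0],0]);O=np.array([.538,.162,0])
print("hand gx",(np.array(s["position"])-O)@X)
G=lambda x,y,z:proj(c,O+x*X+y*Y+[0,0,z],V).round(1)
for p in((-.061,.02,.029),(-.061,-.02,.029),(-.07,.031,.022),(-.07,-.031,.022),(.014,0,.029),(-.07,.0,.0285)): print(p,G(*p))
E
```

```text
time_s: 6.85
position: [0.4871, 0.1673, 0.0263]
tcp_rot: [[0.995, -0.1, -0.0], [-0.1, -0.995, -0.0], [-0.0, 0.0, -1.0]]
force: [0.2, -0.1, -0.6]
opening: 0.448
grasp_force: 30.0
time_s: 7.25
position: [0.4873, 0.1673, 0.0264]
tcp_rot: [[0.995, -0.1, 0.0], [-0.1, -0.995, 0.0], [0.0, -0.0, -1.0]]
force: [0.2, -0.0, -0.4]
opening: 0.59
grasp_force: 0.0
time_s: 8.35
position: [0.4278, 0.1732, 0.0762]
tcp_rot: [[0.995, -0.101, -0.0], [-0.101, -0.995, -0.0], [-0.0, 0.0, -1.0]]
force: [-0.7, -0.4, -0.1]
opening: 0.004
grasp_force: 0.0
hand gx -0.1107931147114751
(-0.061, 0.02, 0.029) [290.  154.3]
(-0.061, -0.02, 0.029) [351.  154.4]
(-0.07, 0.031, 0.022) [275.2 166.3]
(-0.07, -0.031, 0.022) [365.8 166.3]
(0.014, 0, 0.029) [320.6  26.9]
(-0.07, 0.0, 0.0285) [320.5 167.9]
```

View pics/w3.png

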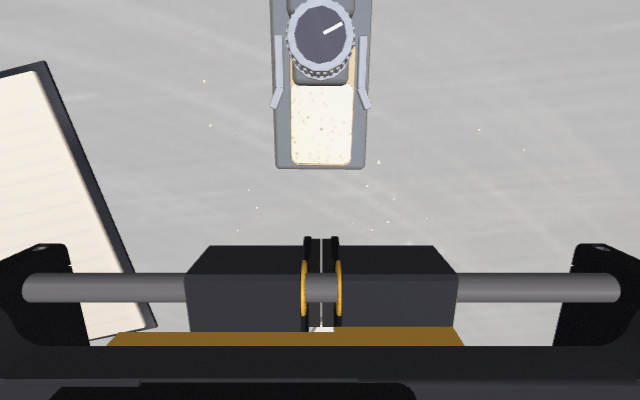

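The wrist view shows the tile lying flat between the rails. Its rear edge is at row 166 and the table's front edge at row 169, so it is about 6 mm short of home. I'll push from behind with the shut fingers.

```bash
python3 -m handwheel '0 0 .03 0 0 0 0;0 0 .0515 0 0 0 0;0 0 .0515 0 0 0 0;.01 0 .0515 0 0 0 0;.02 0 .0515 0 0 0 0;.03 0 .0515 0 0 0 0;.032 0 .0515 0 0 0 0;.034 0 .0515 0 0 0 0;.034 0 .0515 0 0 0 0' | grep -E 'pos|force:'
python3 -m handwheel '.001 0 0 0 0 0 0;.002 0 0 0 0 0 0;.002 0 0 0 0 0 0'| grep -E 'pos|^force:'
python3 -m handwheel '.001 0 0 0 0 0 0;.001 0 0 0 0 0 0'| grep -E 'pos|^force:'
python3 -m handwheel '.001 0 0 0 0 0 0;.001 0 0 0 0 0 0'| grep -E 'pos|^force:'
```

```text
position: [0.4617, 0.1699, 0.0252]
force: [0.4, -1.0, -0.6]
grasp_force: 0.0
position: [0.4631, 0.1697, 0.0248]
force: [-1.4, -0.5, -0.6]
position: [0.4638, 0.1696, 0.0247]
force: [-1.4, -0.4, 0.9]
position: [0.4639, 0.1695, 0.0247]
force: [-4.2, 1.1, 2.1]
```

```bash
python3 -m handwheel '.0005 0 0 0 0 0 0;.0005 0 0 0 0 0 0;.0005 0 0 0 0 0 0'| grep -E 'pos|^force:'
python3 -m handwheel '.0005 0 0 0 0 0 0;.0005 0 0 0 0 0 0;.0005 0 0 0 0 0 0'| grep -E 'pos|^force:'
```

```text
position: [0.4639, 0.1695, 0.0247]
force: [-5.6, 1.4, 3.0]
position: [0.4639, 0.1695, 0.0247]
force: [-5.4, 2.1, 4.0]
```

Pushing further adds only force and no motion, so the tile is at the stop. I'll back off, look to confirm, then look from the opposite side so the knob fix cancels the camera bias.

```bash
python3 -m handwheel '-.01 0 0 0 0 0 0;-.035 0 0 0 0 0 0;-.035 0 -.04 0 0 0 0;-.02 0 -.085 0 0 0 1;-.02 0 -.085 0 0 0 1;-.02 0 -.085 0 0 0 1;-.02 0 -.085 0 0 0 1'| grep -E 'time|pos|^force:'
python3 - <<'E'
from h import *
s=bot.read_state()
c=save("wrist","w4.png",(220,0,420,150),4); V=wv(c,s); np.savez("v4.npz",V=V,K=c["K"])
th=np.radians(-5.8); X=np.array([np.cos(th),np.sin(th),0]);Y=np.array([-X[1],X[0],0]);O=np.array([.538,.162,0])
p=np.array(s["position"]); print("hand gx",(p-O)@X, s["joint_positions"])
G=lambda x,y,z:((proj(c,O+x*X+y*Y+[0,0,z],V)-[220,0])*4).round(1)
for p in((-.061,.02,.029),(-.061,-.02,.029),(-.07,.031,.022),(-.07,-.031,.022),(0,0,.083),(-.018,0,.058)): print(p,G(*p))
q=O+.10*X; go(q[0],q[1],.11,84.2);go(q[0],q[1],.11,173.9)
E
```

```text
time_s: 11.3
position: [0.4458, 0.1712, 0.1092]
force: [-0.8, 0.7, 0.1]
hand gx -0.09267572538445114 [ 7.57714904e+00  2.98080658e+01  1.08945056e+02 -1.54157734e-02
  4.13001415e+01  1.03347708e+02]
(-0.061, 0.02, 0.029) [297.2 690.3]
(-0.061, -0.02, 0.029) [504.9 690.5]
(-0.07, 0.031, 0.022) [246.  728.5]
(-0.07, -0.031, 0.022) [556.2 728.8]
(0, 0, 0.083) [400.8 325.6]
(-0.018, 0, 0.058) [401.  459.4]
d [ 1.931e-01 -1.000e-04 -1.600e-03] r [-7.000e-02  1.200e-01 -8.996e+01] dist 0.193
d [ 1.931e-01 -1.000e-04 -1.600e-03] r [-1.9000e-01  6.0000e-02 -1.7966e+02] dist 0.193
```

View pics/w4.png

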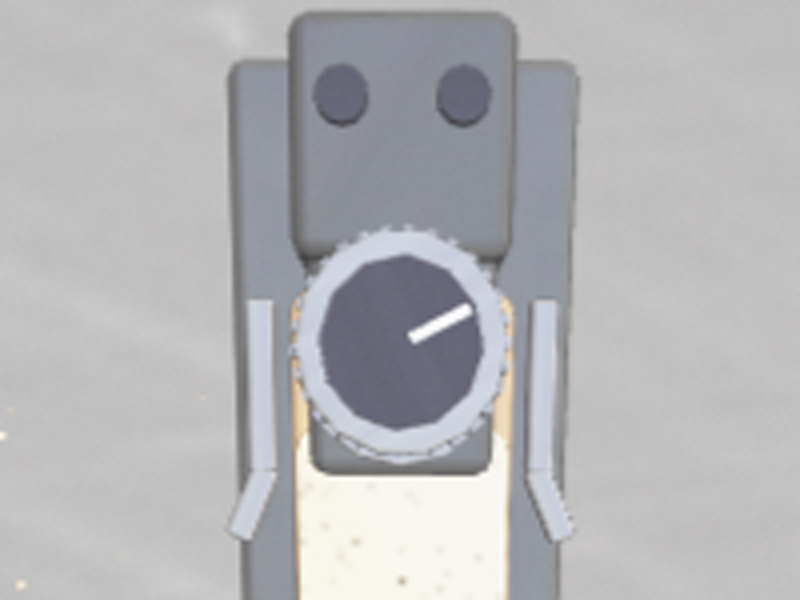

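The knob top centre is at crop (401,342) and the tile reaches under the spindle, square between the rails. Next I'll work out the post height from its width (290–516) and find the tile's rear edge from a column profile.

Run:
```python
from h import *
s=bot.read_state(); c=capture("wrist"); V=wv(c,s)
th=np.radians(-5.8); X=np.array([np.cos(th),np.sin(th),0]);Y=np.array([-X[1],X[0],0]);O=np.array([.5356,.162,0])
G=lambda x,y,z:((proj(c,O+x*X+y*Y+[0,0,z],V)-[220,0])*4).round(0)
for z in(.058,.064,.07,.076,.083): print(z,"front",G(.014,.017,z),G(.014,-.017,z),"rear",G(.05,.017,z),G(.05,-.017,z))
print("table rear",G(.052,.031,.022),G(.052,-.031,.022)," knob",G(0,.015,.083),G(0,-.015,.083),"arm",G(-.018,.015,.058),G(-.018,-.015,.058))
print("rail",G(-.017,.023,.028),G(-.017,-.023,.028))
print("tile rear",proj(c,O-.061*X+[0,0,.029],V),proj(c,O-.061*X+[0,0,.022],V),"table",proj(c,O-.07*X+[0,0,.022],V))
g=c["color"].astype(int); 
for v in range(164,192): print(v,g[v,312:330].mean(0).round().astype(int).tolist(),end=" ")
```

```text
0.058 front [292. 257.] [512. 257.] rear [286.  -8.] [518.  -8.]
0.064 front [289. 251.] [515. 251.] rear [283. -23.] [522. -23.]
0.07 front [285. 245.] [519. 245.] rear [279. -39.] [526. -38.]
0.076 front [281. 238.] [523. 239.] rear [275. -55.] [530. -55.]
0.083 front [277. 230.] [527. 231.] rear [269. -76.] [535. -76.]
table rear [224.  50.] [581.  50.]  knob [294. 340.] [510. 340.] arm [309. 472.] [495. 472.]
rail [277. 463.] [527. 464.]
tile rear [320.45338682 175.10492689] [320.45817331 173.44191041] table [320.44993522 184.56004776]
164 [249, 246, 235] 165 [249, 247, 236] 166 [248, 246, 234] 167 [248, 245, 233] 168 [248, 245, 232] 169 [247, 244, 231] 170 [246, 243, 230] 171 [246, 243, 230] 172 [247, 244, 231] 173 [238, 225, 198] 174 [229, 199, 159] 175 [133, 134, 138] 176 [146, 150, 159] 177 [148, 151, 160] 178 [148, 152, 160] 179 [148, 152, 160] 180 [147, 152, 160] 181 [146, 150, 157] 182 [134, 135, 139] 183 [124, 122, 123] 184 [171, 170, 169] 185 [199, 197, 196] 186 [199, 198, 197] 187 [199, 198, 196] 188 [198, 197, 196] 189 [198, 197, 195] 190 [197, 196, 195] 191 [196, 195, 194]
```

The tile's rear edge reads row 175 against a predicted 175.1, so it is home. The post top is flush with the arm at 58 mm, below the knob. Now I'll move to the far side with the hand turned half round.

```bash
python3 -m handwheel '.02 0 -.02 0 0 -8 1;.03 0 -.02 0 0 -16 1;.05 0 -.02 0 0 -24 1;.07 0 -.02 0 0 -32 1;.09 0 -.02 0 0 -40 1;.11 0 -.02 0 0 -48 1;.13 0 -.02 0 0 -56 1;.15 0 -.02 0 0 -64 1;.17 0 -.02 0 0 -72 1;.19 0 -.02 0 0 -80 1;.19 0 -.02 0 0 -90 1;.19 0 -.02 0 0 -90 1'| grep -E 'time|pos|^force:'
python3 -m handwheel '0 0 .01 0 0 -8 1;0 0 .02 0 0 -16 1;0 0 .02 0 0 -24 1;0 0 .02 0 0 -32 1;0 0 .02 0 0 -40 1;0 0 .02 0 0 -48 1;0 0 .02 0 0 -56 1;0 0 .02 0 0 -64 1;0 0 .02 0 0 -72 1;0 0 .02 0 0 -80 1;0 0 .02 0 0 -88 1;0 0 .02 0 0 -90 1;0 0 .02 0 0 -90 1;0 0 .02 0 0 -90 1'| grep -E 'time|pos|^force:'
python3 - <<'E'
from h import *
s=bot.read_state()
c=save("wrist","w5.png",(220,0,420,150),4); V=wv(c,s)
th=np.radians(-5.8); X=np.array([np.cos(th),np.sin(th),0]);Y=np.array([-X[1],X[0],0]);O=np.array([.5356,.162,0])
print("J6",s["joint_positions"])
G=lambda x,y,z:((proj(c,O+x*X+y*Y+[0,0,z],V)-[220,0])*4).round(1)
for p in((0,0,.083),(0.001,0,.083),(0,.001,.083),(.014,.017,.058),(.014,-.017,.058),(.052,.031,.022),(.052,-.031,.022)): print(p,G(*p))
E
```

```text
time_s: 12.6
position: [0.6348, 0.1521, 0.1277]
force: [-0.0, 0.4, -0.5]
time_s: 14.0
position: [0.6346, 0.1524, 0.109]
force: [-0.3, 0.1, 0.7]
J6 [ 3.71301630e+00  4.00432324e+01  8.31337447e+01  1.08733068e-04
  5.69251970e+01 -8.04130646e+01]
(0, 0, 0.083) [400.2 266.2]
(0.001, 0, 0.083) [400.3 274.1]
(0, 0.001, 0.083) [407.5 266.2]
(0.014, 0.017, 0.058) [507.6 383.9]
(0.014, -0.017, 0.058) [293.8 384.1]
(0.052, 0.031, 0.022) [560.9 600.5]
(0.052, -0.031, 0.022) [241.8 600.8]
```

View pics/w5.png

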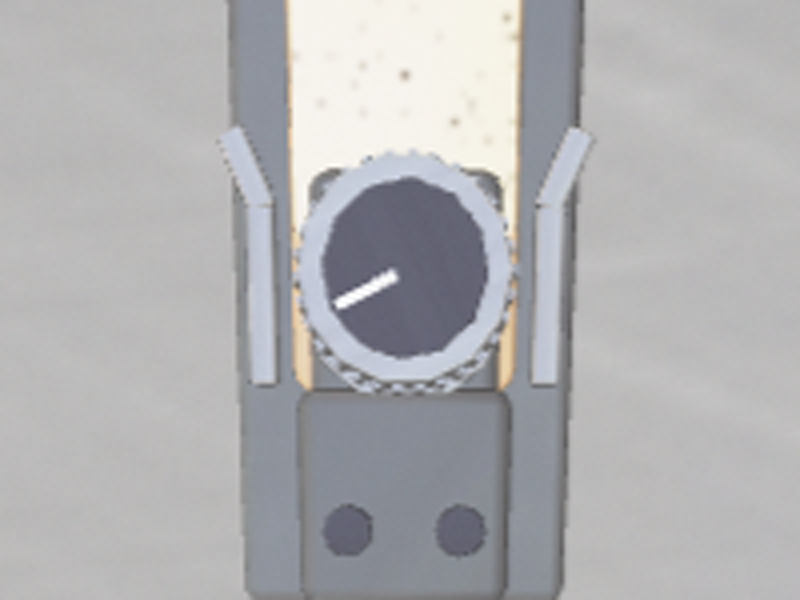

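The far-side view puts the knob centre at crop (406,267) against (400,266) predicted. Averaging the two views gives the knob axis at (0.5355, 0.1624).

Run:
```python
from h import *
go(.5355,.1624,.109,174.2); go(.5355,.1624,.0675,174.2)
```

```text
d [ 0.0998 -0.0002  0.0004] r [-0.01 -0.08 -0.05] dist 0.1
d [ 0.0998 -0.0002  0.0419] r [-0.01 -0.08 -0.05] dist 0.108
```

```bash
cat > m.py <<'E'
from h import *
s=bot.read_state(); R=np.array(s["tcp_rot"]).reshape(3,3)
print("  ",s["time_s"],"yaw",np.degrees(np.arctan2(R[1,0],R[0,0])).round(2),"M",np.round(s["moment"],3),"F",np.round(s["force"],1),"J6",np.round(s["joint_positions"][5],1),"p",np.round(s["position"],4),"g",np.round([s["opening"],s["grasp_force"]],3))
E
python3 -m handwheel '.04 0 0 0 0 0 1;.08 0 0 0 0 0 1;.0998 0 0 0 0 0 1;.0998 0 0 0 0 0 1;.0998 0 0 0 0 0 1;.0998 0 .02 0 0 0 1;.0998 0 .035 0 0 0 1;.0998 0 .0415 0 0 0 1;.0998 0 .0415 0 0 0 1;.0998 0 .0415 0 0 0 1'>/dev/null; python3 m.py
python3 -m handwheel '0 0 0 0 0 0 .2;0 0 0 0 0 0 .2;0 0 0 0 0 0 .2;0 0 0 0 0 0 .2;0 0 0 0 0 0 .2;0 0 0 0 0 0 .2;0 0 0 0 0 0 .2;0 0 0 0 0 0 .2;0 0 0 0 0 0 .2;0 0 0 0 0 0 .2;0 0 0 0 0 0 .2'>/dev/null; python3 m.py
```

```text
15.05 yaw 174.22 M [ 0.041 -0.02  -0.016] F [-0.1  0.4 -0.4] J6 -78.8 p [0.5374 0.1623 0.0686] g [0.993 0.   ]
   16.15 yaw 174.23 M [ 0.277 -0.01  -0.038] F [0.6 1.9 0.5] J6 -78.8 p [0.5363 0.1626 0.0684] g [ 0.337 30.   ]
```

```bash
python3 -m handwheel '0 0 0 0 0 6 .2;0 0 0 0 0 12 .2' >/dev/null; python3 m.py
python3 -m handwheel '0 0 0 0 0 6 .2;0 0 0 0 0 12 .2' >/dev/null; python3 m.py
python3 -m handwheel '0 0 0 0 0 5 .2;0 0 0 0 0 10 .2' >/dev/null; python3 m.py
python3 -m handwheel '0 0 0 0 0 5 .2' >/dev/null; python3 m.py
```

```text
16.35 yaw 162.03 M [0.21  0.021 0.086] F [-0.2  1.   0.2] J6 -66.6 p [0.5362 0.1625 0.0684] g [ 0.336 29.995]
   16.55 yaw 150.03 M [0.119 0.042 0.109] F [-0.1  0.5  0. ] J6 -54.6 p [0.5361 0.1624 0.0684] g [ 0.339 29.995]
   16.75 yaw 140.07 M [0.034 0.04  0.091] F [ 0.8  0.8 -0.3] J6 -44.6 p [0.5361 0.1623 0.0684] g [ 0.335 29.996]
   16.85 yaw 135.08 M [0.047 0.067 0.096] F [-1.2  1.   1.2] J6 -39.6 p [0.5361 0.1623 0.0683] g [ 0.335 29.997]
```

```bash
echo 'import sys; sys.exit(s["moment"][2]>.2)' >> m.py
t(){ python3 m.py; }
python3 -m handwheel '0 0 0 0 0 6 .2' >/dev/null; t && python3 -m handwheel '0 0 0 0 0 6 .2' >/dev/null && t && python3 -m handwheel '0 0 0 0 0 6 .2' >/dev/null && t && python3 -m handwheel '0 0 0 0 0 6 .2' >/dev/null && t && python3 -m handwheel '0 0 0 0 0 6 .2' >/dev/null && t && python3 -m handwheel '0 0 0 0 0 6 .2' >/dev/null && t && python3 -m handwheel '0 0 0 0 0 6 .2' >/dev/null && t && python3 -m handwheel '0 0 0 0 0 6 .2' >/dev/null && t && python3 -m handwheel '0 0 0 0 0 6 .2' >/dev/null && t && python3 -m handwheel '0 0 0 0 0 6 .2' >/dev/null && t
```

```text
16.95 yaw 129.07 M [-0.026  0.026  0.197] F [0.2 0.3 0.3] J6 -33.6 p [0.536  0.1622 0.0683] g [ 0.335 29.995]False
```

```bash
sed -i 's/sys.exit(.*/sys.exit(int(s["moment"][2]>.3))/' m.py
t(){ python3 m.py; }
python3 -m handwheel '0 0 0 0 0 4 .2' >/dev/null; t && python3 -m handwheel '0 0 0 0 0 4 .2' >/dev/null && t && python3 -m handwheel '0 0 0 0 0 4 .2' >/dev/null && t && python3 -m handwheel '0 0 0 0 0 4 .2' >/dev/null && t && python3 -m handwheel '0 0 0 0 0 4 .2' >/dev/null && t && python3 -m handwheel '0 0 0 0 0 4 .2' >/dev/null && t
```

```text
17.05 yaw 125.14 M [0.03  0.074 0.296] F [-0.3 -0.3  0.8] J6 -29.7 p [0.536  0.1622 0.0683] g [ 0.335 29.998]
   17.15 yaw 121.19 M [-0.014  0.087  0.34 ] F [-1.1  0.9  1.6] J6 -25.7 p [0.5359 0.1622 0.0684] g [ 0.334 29.997]
```

The spindle is down and the moment has reached 0.34 N m. I'll continue in small steps, counting the clicks.

```bash
t(){ python3 m.py; true; }
python3 -m handwheel '0 0 0 0 0 4 .2' >/dev/null; t; python3 -m handwheel '0 0 0 0 0 4 .2' >/dev/null; t ; python3 -m handwheel '0 0 0 0 0 4 .2' >/dev/null; t; python3 -m handwheel '0 0 0 0 0 4 .2' >/dev/null; t; python3 -m handwheel '0 0 0 0 0 4 .2' >/dev/null; t;python3 -m handwheel '0 0 0 0 0 4 .2' >/dev/null; t; python3 -m handwheel '0 0 0 0 0 4 .2' >/dev/null; t
```

```text
17.25 yaw 117.21 M [-0.032  0.099  0.374] F [-1.2  0.5  0.4] J6 -21.7 p [0.5359 0.1621 0.0684] g [ 0.332 29.997]
   17.35 yaw 113.22 M [0.003 0.133 0.407] F [-0.3  0.2  0.6] J6 -17.7 p [0.5358 0.1621 0.0684] g [ 0.335 29.998]
   17.45 yaw 109.2 M [-0.067  0.182  0.35 ] F [-0.4  1.4 -0.4] J6 -13.7 p [0.5358 0.1621 0.0683] g [ 0.335 29.997]
   17.55 yaw 105.19 M [-0.036  0.143  0.281] F [-0.8  0.4  1.4] J6 -9.7 p [0.5358 0.1621 0.0684] g [ 0.333 29.997]
   17.65 yaw 101.18 M [-0.067  0.198  0.336] F [-0.9  0.6  1.3] J6 -5.7 p [0.5358 0.1621 0.0684] g [ 0.335 29.998]
   17.75 yaw 97.2 M [0.005 0.187 0.395] F [-0.3  1.1  1.6] J6 -1.7 p [0.5357 0.1621 0.0683] g [ 0.334 29.997]
   17.85 yaw 93.21 M [-0.055  0.268  0.405] F [-1.3 -0.2  1.5] J6 2.3 p [0.5356 0.1621 0.0684] g [ 0.33  29.998]
```

```bash
t(){ python3 m.py | cut -c1-60; true; }
python3 -m handwheel '0 0 0 0 0 4 .2' >/dev/null; t; python3 -m handwheel '0 0 0 0 0 4 .2' >/dev/null; t ; python3 -m handwheel '0 0 0 0 0 4 .2' >/dev/null; t; python3 -m handwheel '0 0 0 0 0 4 .2' >/dev/null; t; python3 -m handwheel '0 0 0 0 0 4 .2' >/dev/null; t;python3 -m handwheel '0 0 0 0 0 4 .2' >/dev/null; t; python3 -m handwheel '0 0 0 0 0 4 .2' >/dev/null; t
```

```text
17.95 yaw 89.21 M [-0.034  0.237  0.396] F [-2.1  1.1  1.
   18.05 yaw 85.2 M [-0.089  0.21   0.333] F [-1.7  0.3  1. 
   18.15 yaw 81.19 M [-0.038  0.218  0.241] F [-0.4  0.1  0.
   18.25 yaw 77.19 M [-0.012  0.261  0.286] F [-0.6 -0.4  1.
   18.35 yaw 73.2 M [-0.072  0.27   0.359] F [-1.5  0.   1.4
   18.45 yaw 69.21 M [-0.019  0.261  0.422] F [-1.4  0.8  1.
   18.55 yaw 65.21 M [-0.006  0.328  0.392] F [-0.4  0.8  1.
```

```bash
t(){ python3 m.py; true; }
python3 -m handwheel '0 0 0 0 0 4 .2' >/dev/null; t; python3 -m handwheel '0 0 0 0 0 2 .2' >/dev/null; t
python3 -m handwheel '0 0 0 0 0 0 1;0 0 0 0 0 0 1;0 0 0 0 0 0 1;0 0 0 0 0 0 1;0 0 0 0 0 0 1;0 0 0 0 0 0 1;0 0 0 0 0 0 1;0 0 -.01 0 0 0 1;0 0 -.04 0 0 0 1;0 0 -.08 0 0 0 1;-.04 0 -.12 0 0 0 1;-.09 0 -.12 0 0 0 1;-.09 0 -.12 0 0 0 1;-.09 0 -.12 0 0 0 1;-.09 0 -.12 0 0 0 1'>/dev/null; t
python3 - <<'E'
from h import *
c=save("wrist","w6.png")
E
```

```text
18.65 yaw 61.2 M [-0.009  0.317  0.285] F [-1.3  0.2  0.7] J6 34.3 p [0.5353 0.1621 0.0683] g [ 0.333 29.998]
   18.75 yaw 59.24 M [-0.061  0.35   0.26 ] F [-1.9  1.   2.2] J6 36.2 p [0.5353 0.1621 0.0683] g [ 0.336 29.999]
   20.25 yaw 59.22 M [-0.026  0.114 -0.034] F [ 0.1 -1.   0.3] J6 27.7 p [0.4908 0.0854 0.1886] g [0.999 0.   ]
```

View pics/w6.png

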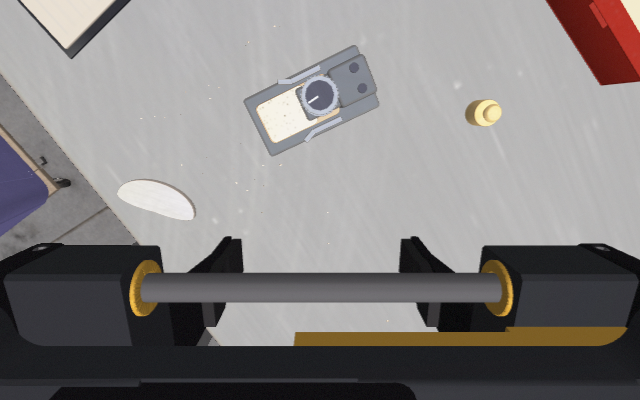

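The last view shows the tile clamped squarely in the gauge (knob at (319,96)), the weight undisturbed at (483,112), and the hand clear. I'll hand in.

```bash
python3 -c "
from rig import bot
print(bot.hand_in())"
```

```text
the job is handed in; nothing more can be done
None
```

The tile lies flat and home against the gauge's stop, clamped with the ratchet slipped two to three clicks by the moment readings, and the hand is clear; the job was handed in at about 20 s and no verdict was returned.

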